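# Draw ball knobs from a shuttered hopper into a held cup

## Robot

A 6-joint arm with a two-finger parallel gripper is mounted at the origin on the work surface. World frame = base frame: x ahead of the robot, y to its left, z up, the work surface at z = 0. Lengths are in m, angles in rad, forces in N, time in s.
With the tool pointing down it reaches from about 0.375 to 0.925 m from the base axis. Payload 5.7 kg.
Tool frame: the origin (TCP) lies at the very end of the fingers, on their centre line; the grasp point (between the pads) lies 19 mm behind it; z points along the fingers, y is the direction in which the jaws open and shut (so a half turn about z gives the same grasp; the last joint's range is limited). The gripper opens to 88 mm and grips with 3 to 60 N. Pads are 20 mm wide; open, the fingers measure 115 mm over their backs; the gripper's body (75 mm by 178 mm) begins 61 mm behind the grasp point.
Start: joints at [-1.231, 0.359, 1.51, -0, 1.272, -0.115], TCP at [0.264, -0.539, 0.223] pointing down, gripper open.
Joint ranges: [-2.97, 2.97], [-1.01, 2.36], [0.21, 2.38], [-0.96, 4.11], [0.2, 2.71], [-2.98, 2.98]. Speed limits (rad/s): [2.39, 2.39, 3.14, 3.14, 3.14, 3.14].

## Interface

Orientations are given as [roll, pitch, yaw] about the fixed x, y, z axes, in that order (R = Rz(yaw) Ry(pitch) Rx(roll)).
In Python, from station import monitor, get_image, r gives the robot as it stands.
- The arm moves only by the tool drive_tool, never from a script. Its argument "rows" is a list of rows, each a list of 7 numbers: the turn, a rotation vector about the tool's x, y, z in rad, then the shift along the tool's x, y, z in m, then the finger opening in m, from 0 to 0.0878. In form: [[ax, ay, az, x, y, z, fingers], ...]. A call has exactly 5 rows; each row shifts and turns the commanded pose from where the row before left it, along the tool's axes as they then stand; what a row does not reach is not made up. A row lasts 1/8 s, in which the tool goes at most 62.5 mm and 10.7 degrees, less where a joint would pass 70% of its speed; a pose out of reach is approached as far as the arm can. A call is refused whole if a number of a shift passes 0.0625 or a number of a turn 0.188, either way. A call with a gripper value outside its range is refused whole. The fingers move at their own pace and stop on an object; "squeeze" is the grip in N (left out, the last holds). Time passes only in rows, so rows that do not move let the fingers close, or fill a call up. It gives the time, the measured TCP pose, the force and the opening at its end, in the units of the state.
- monitor.read_state(): the state, without advancing time (a new reading comes with each control period).
- get_image(name): name is "scene" or "top"; returns a dict with "img" (420x560x3 uint8, red, green, blue), "mtx" (3x3 intrinsics, pixels), "world_from_camera" (4x4, takes a point from camera to world coordinates). Camera axes: x right, y down, z forward; pixel columns grow to the right and rows downward; lengths in m; the calibration is good to about 2 mm. A picture is of the moment at which its call begins. There is no depth.
- r.sign_off(): hands the job in, once; it reports no verdict.
The state is a dict: "time_s": time; "joint_pos": joint angles; "dq": joint speeds; "effort": joint torques, N m; "tool_pos": TCP position; "tcp_rot": TCP orientation; "wrist_force": force on the tool from outside, world axes, zero at the start; "torque": the same for the moment, N m; "opening": finger opening in m.
Only numpy, scipy, OpenCV 4.12 (cv2) and the standard library are available. Lean on these libraries where they do the work, as an engineer would, in place of code of your own. Each camera call takes 0.05 s, during which the arm holds its last target.

## Task

Hold the square cup by its handle under the hopper, raise it between the two lips that hang from the shutter, and use the cup to slide the shutter open so that all four ball knobs drop into it. Still holding the cup, feel the shutter back until it is fully shut against its stop, without ramming it; then set the cup with the knobs down upright in the middle of the flat plate and let go, leaving the other things on the bench where they are.

Things in the scene. Friction and masses are not known exactly. Their poses are not given: they have to be found in the camera images.
- hopper: Grey gravity hopper on a dark portal stand fixed to the bench; place and yaw vary. Origin on the bench under the outlet's centre; x points from its front (facing the robot) to its back, z up. Under it the stand is open to front and back: two posts (30 mm in x, centred at x = +30) stand at y = +/-90, 168 mm apart inside. Base 8 mm thick, x -55 to +95, y +/-105 mm.
- outlet (a point): Centre of the lower mouth of the hopper's shaft, 158 mm above the bench. The square shaft (48 mm outside, 40 mm inside) runs from here up to 272 mm above the bench and widens to an open mouth at about 308 mm, up to 45 mm from its axis.
- shutter: Steel plate, 5 mm thick, 74 mm wide, with a 48 mm square window; slides along the hopper's x only, axes as the hopper's. Origin: centre of the window in the plate's underside, 151 mm above the bench. Hard stops: shut at hopper x = -46 mm (solid plate under the shaft), open at x = 0. Starts shut or up to 6 mm ajar. No spring: stays put, drags with 4 N plus 12 N per m/s. Plate spans x -51 to +75 mm.
- lip_front (a point): Middle of the lower edge of the shutter's front cross lip (robot side). The two lips hang 18 mm below the plate, 60 mm wide in y, 4 mm thick, inner faces 47 mm before and behind the window's centre. A cup raised between them from below, its rim 6 to 14 mm under the plate, pushes the shutter open when moved away from the robot and draws it shut when moved back.
- lip_back (a point): Middle of the lower edge of the shutter's back cross lip, like the front one.
- cup: Square aluminium cup with a black bar handle, 160 to 260 g. Cup 84 x 84 mm outside, 60 mm tall, walls and floor 4 mm. Origin: centre of the cup's underside, z up. The handle points along its -x: a level bar 18 mm wide (y), 16 mm high, centred 34 mm above the underside, from x = -42 to -160 mm. Starts on the bench at one side of the hopper, handle roughly towards the robot.
- handle (a point): Point on the middle line of the cup's handle, 130 mm from the cup's centre: gripped here across the handle from straight above, the hand stays clear of the hopper when the cup is under the outlet.
- plate: Fixed flat aluminium set-down plate 150 x 150 x 6 mm on the bench at the other side of the hopper. Origin at the centre of its underside.
- knob0: One of four identical black ball knobs, 32 mm in diameter, 25 g, stacked loosely in the hopper's shaft on the shutter at the start. Origin at the ball's centre.
- knob1: One of four identical black ball knobs, 32 mm in diameter, 25 g, stacked loosely in the hopper's shaft on the shutter at the start. Origin at the ball's centre.
- knob2: One of four identical black ball knobs, 32 mm in diameter, 25 g, stacked loosely in the hopper's shaft on the shutter at the start. Origin at the ball's centre.
- knob3: One of four identical black ball knobs, 32 mm in diameter, 25 g, stacked loosely in the hopper's shaft on the shutter at the start. Origin at the ball's centre.
- jaw_front: Bystander, loose: dark steel lathe jaw, a stepped block 90 x 34 x 38 mm, lying on the bench between the robot and the hopper. Origin at the centre of its underside.
- jaw_back: Bystander, loose: dark steel lathe jaw, a stepped block 90 x 34 x 38 mm, lying beyond the hopper. Origin at the centre of its underside.
- bar: Bystander, loose: plain steel round bar, 22 mm thick, 180 mm long, lying down. Origin at the centre of its underside.
- bin: Bystander, loose: small open plastic bin 100 x 80 x 50 mm. Origin at the centre of its underside.
- oil: Bystander, loose: amber bottle with a cap, 56 mm thick, 150 mm tall. Origin at the centre of its underside.
- carton: Bystander, loose: cardboard carton 90 x 80 x 60 mm. Origin at the centre of its underside.
- wrench: Bystander, loose: flat steel wrench, 180 mm long, lying near the robot. Origin at the underside, near the middle.
Mind the look-alikes: they are no part of the job. Of the things that look like the plate, take the one that is farthest to the robot's right at the start.

How it is judged:
By the outcome, as a careful person would: the job done as asked, in the order asked, and still so for the second after the job is handed in, with the robot touching nothing.
It also fails if it takes over 67 s, if anything falls off the work surface, if the arm or the gripper's body presses on something with over 40 N, if the wrist force passes 120 N, or if a joint passes its speed limit or range.

## Working session

There is one attempt and no reset: what is moved stays moved. The work goes in short steps, Python scripts to look and compute and a tool call to move; the robot and the scene stay as the last step left them, time stands still between calls to the robot, and variables do not carry over. Pictures are saved under pics/ and viewed, and the job is handed in when it is done.

Besides the shell and the picture viewer there is one more tool, called after "Request:" as name([rows], argument=value, ...), one row to a line, values as JSON. drive_tool: Moves the arm, as the interface text tells. Its arguments: {"type":"object","properties":{"rows":{"type":"array"},"squeeze":{"type":"number"}},"required":["rows"]}

```bash
ls; mkdir -p pics; cat > h.py <<'E'
import numpy as np, cv2
from station import monitor, get_image, r
def snap(name,fn):
    d=get_image(name); np.savez(fn+'.npz',**d)
    cv2.imwrite('pics/'+fn+'.png',cv2.cvtColor(d['img'],cv2.COLOR_RGB2BGR)); return d
def load(fn): return dict(np.load(fn+'.npz'))
def p2w(d,u,v,z):
    ray=np.linalg.inv(d['mtx'])@[u,v,1]; T=d['world_from_camera']; w=T[:3,:3]@ray
    return T[:3,3]+w*(z-T[2,3])/w[2]
def w2p(d,p):
    T=d['world_from_camera']; c=T[:3,:3].T@(np.asarray(p,float)-T[:3,3]); q=d['mtx']@c; return q[:2]/q[2]
E
python3 - <<'E'
from h import *
for n in('scene','top'):
    d=snap(n,n+'0'); print(n,d['mtx'].round(1),d['world_from_camera'].round(3))
print(monitor.read_state())
E
```

```text
pics
scene [[533.2   0.  287.4]
 [  0.  533.2 207.1]
 [  0.    0.    1. ]] [[-0.735  0.44  -0.515  1.348]
 [ 0.677  0.452 -0.58   0.929]
 [-0.022 -0.776 -0.631  1.206]
 [ 0.     0.     0.     1.   ]]
top [[397.5   0.  284.4]
 [  0.  397.5 202.6]
 [  0.    0.    1. ]] [[-0.011 -0.998  0.069  0.45 ]
 [-1.     0.009 -0.029  0.009]
 [ 0.028 -0.069 -0.997  1.231]
 [ 0.     0.     0.     1.   ]]
{'time_s': 0.1, 'joint_pos': array([-1.23108215e+00,  3.59407205e-01,  1.51129572e+00, -3.43359781e-05,
        1.27251881e+00, -1.15102026e-01]), 'dq': array([ 0.0004388 ,  0.00030385, -0.00412607,  0.00027621,  0.00034894,
       -0.00120211]), 'effort': array([ 4.86158351e-04, -5.16359174e+01, -2.71405381e+01,  6.77359477e-02,
        2.75106670e-02, -2.83955370e-05]), 'tool_pos': array([ 0.26335266, -0.53843057,  0.22191985]), 'tcp_rot': array([-3.13997058e+00, -1.54511029e-04,  4.54826195e-01]), 'wrist_force': array([0.56347259, 0.66526191, 0.09418091]), 'torque': array([ 0.04942759, -0.03675417, -0.0432192 ]), 'opening': 0.08804983973944568}
```

View pics/scene0.png

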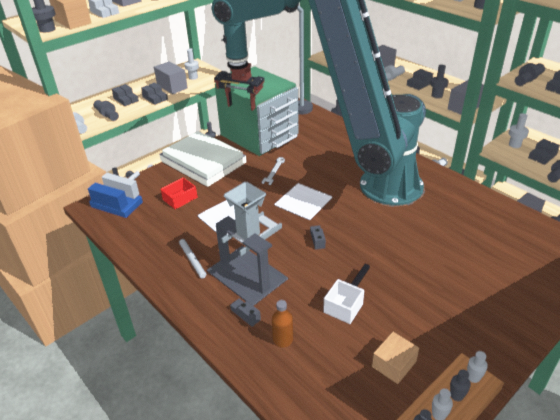

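View pics/top0.png

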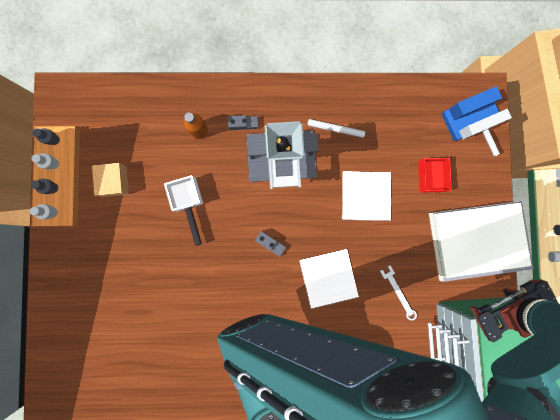

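The top view shows plate look-alikes at (367,195) and (329,278), plus a large thicker slab at (480,240). The cup is at (183,194), with its handle end near (197,243). The hopper is at (284,150). I'll take close crops and measure.

```bash
python3 - <<'E'
from h import *
d=load('top0'); im=cv2.cvtColor(d['img'],cv2.COLOR_RGB2BGR)
cv2.imwrite('pics/c1.png',cv2.resize(im[100:260,150:350],None,fx=4,fy=3.75*4/3.75*0.93,interpolation=cv2.INTER_CUBIC)[:600])
cv2.imwrite('pics/c2.png',cv2.resize(im[150:310,290:540],None,fx=3.2,fy=3.2,interpolation=cv2.INTER_CUBIC))
s=load('scene0'); im2=cv2.cvtColor(s['img'],cv2.COLOR_RGB2BGR)
cv2.imwrite('pics/c3.png',cv2.resize(im2[170:330,190:390],None,fx=3.7,fy=3.7,interpolation=cv2.INTER_CUBIC))
g=cv2.cvtColor(im,cv2.COLOR_BGR2HSV)
m=((g[...,1]<60)&(g[...,2]>170)).astype(np.uint8)
n,l,st,c=cv2.connectedComponentsWithStats(m)
for i in range(1,n):
    if st[i,4]>250:
        cs,_=cv2.findContours((l==i).astype(np.uint8),0,2); rr=cv2.minAreaRect(cs[0]); b=cv2.boxPoints(rr)
        print(c[i].round(1),st[i,4],b.round(1).tolist()); 
        W=np.array([p2w(d,*q,.006) for q in b]); print('  ',W[:,:2].round(3).tolist(),W.mean(0).round(4),np.linalg.norm(W[1]-W[0]).round(3),np.linalg.norm(W[2]-W[1]).round(3))
E
```

```text
[261.1  34.9] 38497 [[-0.0, 0.0], [559.0, 0.0], [559.0, 92.0], [0.0, 92.0]]
   [[1.18, 0.86], [1.19, -0.932], [0.883, -0.913], [0.885, 0.849]] [ 1.0347 -0.034   0.006 ] 1.792 0.308
[486.9 127.9] 713 [[458.8999938964844, 129.60000610351562], [507.29998779296875, 107.69999694824219], [523.0999755859375, 142.8000030517578], [474.70001220703125, 164.60000610351562]]
   [[0.762, -0.582], [0.832, -0.742], [0.718, -0.787], [0.649, -0.628]] [ 0.7403 -0.6846  0.006 ] 0.174 0.122
[333.5 127.2] 317 [[307.1000061035156, 125.0], [308.5, 118.69999694824219], [364.70001220703125, 130.89999389648438], [363.29998779296875, 137.1999969482422]]
   [[0.778, -0.1], [0.798, -0.105], [0.759, -0.281], [0.738, -0.277]] [ 0.7684 -0.1908  0.006 ] 0.021 0.181
[286.3 153.5] 1324 [[263.29998779296875, 123.30000305175781], [301.29998779296875, 120.5999984741211], [305.79998779296875, 185.60000610351562], [267.79998779296875, 188.1999969482422]]
   [[0.784, 0.037], [0.792, -0.082], [0.587, -0.093], [0.58, 0.025]] [ 0.6857 -0.0283  0.006 ] 0.119 0.205
[547.7 175.1] 276 [[535.4000244140625, 170.0], [559.0, 168.5], [5
[... 967 characters left out ...]
8.5, 296.1000061035156], [310.5, 308.1000061035156]]
   [[0.358, -0.067], [0.393, -0.216], [0.246, -0.25], [0.212, -0.102]] [ 0.3025 -0.1587  0.006 ] 0.153 0.151
[399.3 293.7] 351 [[380.20001220703125, 271.0], [390.20001220703125, 265.29998779296875], [419.20001220703125, 316.0], [409.20001220703125, 321.79998779296875]]
   [[0.321, -0.318], [0.338, -0.35], [0.183, -0.435], [0.166, -0.403]] [ 0.2521 -0.3765  0.006 ] 0.036 0.177
[457.9 344.4] 1675 [[425.8999938964844, 308.5], [474.3999938964844, 304.0], [483.29998779296875, 399.8999938964844], [434.79998779296875, 404.3999938964844]]
   [[0.205, -0.456], [0.217, -0.608], [-0.07, -0.622], [-0.079, -0.473]] [ 0.0682 -0.5397  0.006 ] 0.152 0.287
```

View pics/c1.png

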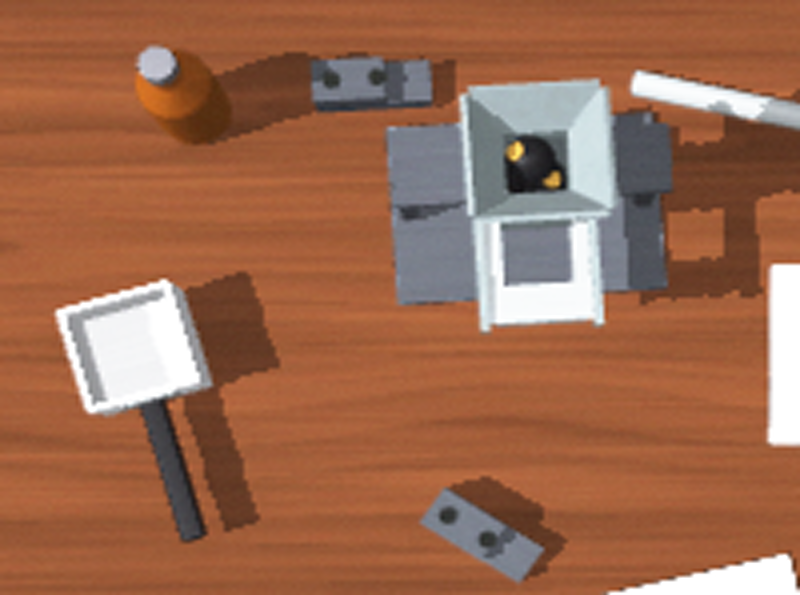

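View pics/c2.png

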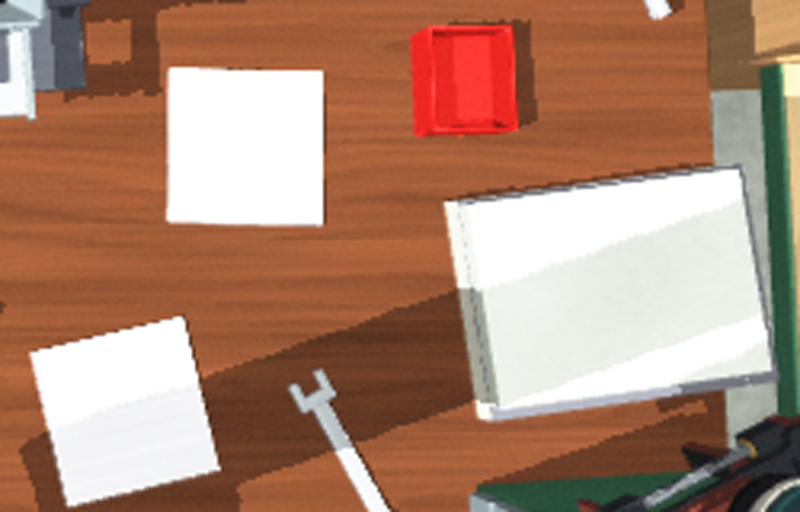

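View pics/c3.png

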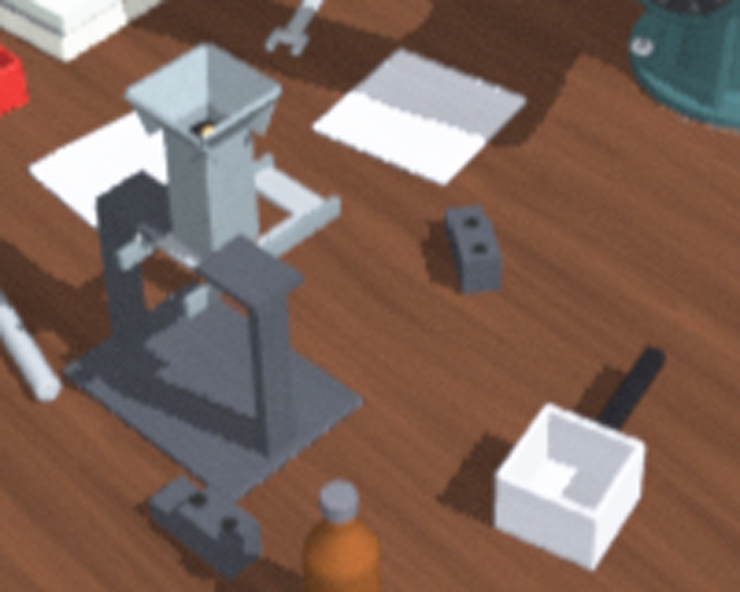

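```bash
python3 - <<'E'
from h import *
d=load('top0'); im=cv2.cvtColor(d['img'],cv2.COLOR_RGB2BGR)
a=cv2.resize(im[165:255,150:220],None,fx=6,fy=6,interpolation=cv2.INTER_CUBIC)
s=load('scene0'); im2=cv2.cvtColor(s['img'],cv2.COLOR_RGB2BGR)
b=cv2.resize(im2[260:325,315:375],None,fx=6,fy=6,interpolation=cv2.INTER_CUBIC)
o=np.zeros((540,780,3),np.uint8);o[:,:420]=a;o[:390,420:780]=b
cv2.imwrite('pics/c4.png',o)
a=cv2.resize(im[115:195,240:325],None,fx=7,fy=7,interpolation=cv2.INTER_CUBIC)
cv2.imwrite('pics/c5.png',a)
E
```

```text
(no output)
```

View pics/c4.png

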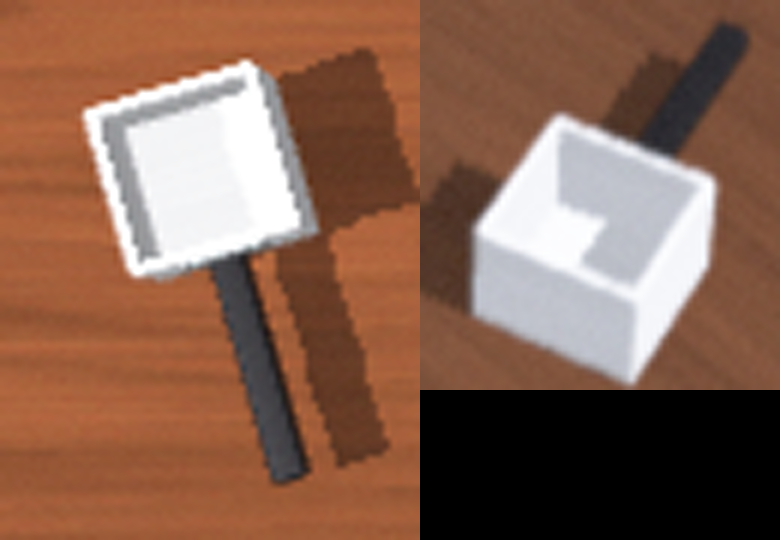

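View pics/c5.png

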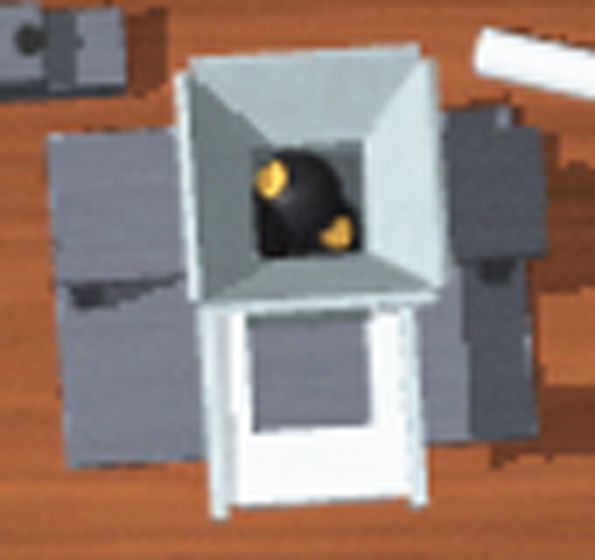

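```bash
cat > fit.py <<'E'
from h import *
from scipy.optimize import least_squares
def un(pts,f,ox,oy): return [((u+.5)/f-.5+ox,(v+.5)/f-.5+oy) for u,v in pts]
def fit(obs,p0,fr=0):
    def res(p):
        c,s=np.cos(p[2]),np.sin(p[2]); o=[]
        for d,m,q in obs:
            o+=list(w2p(d,[p[0]+c*m[0]-s*m[1],p[1]+s*m[0]+c*m[1],m[2]])-q)
        return np.array(o)
    k=least_squares(res,p0,loss='soft_l1'); return k.x,res(k.x).reshape(-1,2)
E
python3 - <<'E'
from fit import *
t=load('top0'); s=load('scene0')
h=.042
A=un([(85,110),(250,62),(300,233),(135,275)],6,150,165)
M=[(h,h,.06),(h,-h,.06),(-h,-h,.06),(-h,h,.06)]
B=un([(212,297),(53,230),(140,115),(296,185)],6,315,260)
H=un([(290,476)],6,150,165)
oA=[(t,m,np.array(q)) for m,q in zip(M,A)]+[(t,(-.16,0,.036),np.array(H[0]))]
oB=[(s,m,np.array(q)) for m,q in zip(M,B)]
for o in(oA,oB,oA+oB):
    x,rr=fit(o,[.56,.29,.3]); print('cup',x.round(4),rr.round(1).tolist())
b=un([(70,467),(535,440)],7,240,115)
oA=[(t,(-.055,.105,.008),np.array(b[0])),(t,(-.055,-.105,.008),np.array(b[1]))]
c=un([(65,372),(362,403),(235,497)],3.7,190,170)
oB=[(s,m,np.array(q)) for m,q in zip([(.095,-.105,.008),(-.055,.105,.008),(.095,.105,.008)],c)]
mo=un([(127,95),(205,43),(280,92),(207,148)],3.7,190,170)
oC=[(s,m,np.array(q)) for m,q in zip([(.045,-.045,.308),(-.045,-.045,.308),(-.045,.045,.308),(.045,.045,.308)],mo)]
for o in(oA,oB,oC,oA+oB):
    x,rr=fit(o,[.7,0,0.]); print('hop',x.round(4),rr.round(1).tolist())
# window front edge
for z in (.156,.151):
  print([p2w(t,*q,z).round(4) for q in un([(247,432),(372,425),(240,505),(400,495),(250,318),(370,312)],7,240,115)])
E
```

```text
cup [0.5631 0.2772 0.2806] [[0.1, 0.1], [0.3, 0.1], [-0.2, -1.2], [-0.5, -0.0], [0.2, 0.8]]
cup [0.5616 0.2723 0.2528] [[0.1, 0.7], [0.0, -0.4], [-0.1, 0.0], [-0.1, -0.2]]
cup [0.5627 0.2748 0.2643] [[1.1, -0.1], [1.4, 0.3], [0.4, -0.8], [0.1, -0.1], [0.2, 1.1], [0.7, 1.4], [0.4, 0.5], [0.0, 0.7], [0.2, 0.3]]
hop [ 0.6617 -0.0194  0.0507] [[-0.6, 0.0], [0.6, -0.0]]
hop [ 0.6604 -0.0206  0.0585] [[-0.4, -0.3], [1.0, -1.0], [-0.4, 1.3]]
hop [ 0.6621 -0.0171  0.0963] [[-1.8, 0.8], [0.4, -0.0], [3.1, -0.8], [-0.4, -0.1]]
hop [ 0.6611 -0.0195  0.0538] [[-0.5, 0.3], [0.7, 0.0], [-0.3, -0.1], [1.0, -0.6], [-0.6, 1.7]]
[array([0.5963, 0.0034, 0.156 ]), array([ 0.5987, -0.0453,  0.156 ]), array([0.5678, 0.0064, 0.156 ]), array([ 0.5712, -0.0559,  0.156 ]), array([0.6411, 0.0018, 0.156 ]), array([ 0.6431, -0.0451,  0.156 ])]
[array([0.597 , 0.0033, 0.151 ]), array([ 0.5994, -0.0456,  0.151 ]), array([0.5683, 0.0063, 0.151 ]), array([ 0.5717, -0.0562,  0.151 ]), array([0.642 , 0.0017, 0.151 ]), array([ 0.644 , -0.0454,  0.151 ])]
```

```bash
cat > pl.py <<'E'
from h import *
from scipy.spatial.transform import Rotation as R
def plan(tgt,yaw,n,start=None,syaw=None,pitch=None):
    """steps in tool axes for straight move in n rows, shift first then turn"""
    st=monitor.read_state()
    p=np.array(st['tool_pos'] if start is None else start,float)
    R0=R.from_euler('xyz',st['tcp_rot']) if syaw is None else R.from_euler('xyz',[np.pi,0,syaw])
    R1=R.from_euler('xyz',[np.pi,0,yaw])
    rv=(R0.inv()*R1).as_rotvec()/n
    for i in range(n):
        Ri=R0*R.from_rotvec(rv*i); dp=(np.asarray(tgt)-p)/n
        print(np.r_[rv,Ri.inv().apply(dp)].round(4).tolist())
def st():
    s=monitor.read_state(); print(round(s['time_s'],3),s['tool_pos'].round(4),s['tcp_rot'].round(4),'F',s['wrist_force'].round(2),'M',s['torque'].round(2),'op',round(s['opening'],4)); return s
E
python3 - <<'E'
from fit import *
from pl import *
t=load('top0')
q=un([(215,262),(250,254),(273,484),(309,470)],6,150,165)
for z in(.042,.034): print([p2w(t,*a,z).round(4).tolist() for a in q])
plan([.43,-.05,.22],.27,10)
print(); plan([.4375,.24,.12],.27,5,[.43,-.05,.22],.27)
E
```

```text
[[0.518, 0.2698, 0.042], [0.5218, 0.2526, 0.042], [0.4081, 0.2407, 0.042], [0.4147, 0.2231, 0.042]]
[[0.5184, 0.2715, 0.034], [0.5223, 0.2542, 0.034], [0.4078, 0.2423, 0.034], [0.4145, 0.2245, 0.034]]
[-0.0002, -0.0, 0.0185, 0.0364, -0.0366, 0.0003]
[-0.0002, -0.0, 0.0185, 0.0357, -0.0372, 0.0003]
[-0.0002, -0.0, 0.0185, 0.0351, -0.0379, 0.0002]
[-0.0002, -0.0, 0.0185, 0.0343, -0.0385, 0.0002]
[-0.0002, -0.0, 0.0185, 0.0336, -0.0391, 0.0002]
[-0.0002, -0.0, 0.0185, 0.0329, -0.0398, 0.0002]
[-0.0002, -0.0, 0.0185, 0.0322, -0.0404, 0.0002]
[-0.0002, -0.0, 0.0185, 0.0314, -0.041, 0.0002]
[-0.0002, -0.0, 0.0185, 0.0306, -0.0415, 0.0002]
[-0.0002, -0.0, 0.0185, 0.0299, -0.0421, 0.0002]

[0.0, 0.0, 0.0, 0.0169, -0.0555, 0.02]
[0.0, 0.0, 0.0, 0.0169, -0.0555, 0.02]
[0.0, 0.0, 0.0, 0.0169, -0.0555, 0.02]
[0.0, 0.0, 0.0, 0.0169, -0.0555, 0.02]
[0.0, 0.0, 0.0, 0.0169, -0.0555, 0.02]
```

Candidates for each thing I want:
- **Cup:** top pixel (183,194), the only square cup with a bar handle. The red bin at (435,175) has no handle.
- **Plate:** (367,195) measures 151x153 mm at y=-0.28. (329,278) is the same size but at y=-0.16, so further left. (480,240) is 297x218 mm and thick, so it's not a plate.

I choose the plate at (367,195), which fits "farthest right", and the close crop c2 agrees.

The handle fits agree, at (0.440, 0.240) with yaw 0.265. Moving now.

Request:
drive_tool([
  [0,0,0.0185,0.036,-0.037,0,0.0878],
  [0,0,0.0185,0.036,-0.037,0,0.0878],
  [0,0,0.0185,0.035,-0.038,0,0.0878],
  [0,0,0.0185,0.034,-0.0385,0,0.0878],
  [0,0,0.0185,0.0335,-0.039,0,0.0878],
])

```text
time_s: 0.72
tool_pos: [0.3463, -0.2931, 0.2224]
tcp_rot: [-3.141, -0.0, 0.361]
wrist_force: [0.6, 0.3, 0.2]
opening: 0.0876
```

Request:
drive_tool([
  [0,0,0.0185,0.033,-0.04,0,0.0878],
  [0,0,0.0185,0.032,-0.0405,0,0.0878],
  [0,0,0.0185,0.0315,-0.041,0,0.0878],
  [0,0,0.0185,0.0305,-0.0415,0,0.0878],
  [0,0,0.0185,0.03,-0.042,0,0.0878],
])

```text
time_s: 1.35
tool_pos: [0.4295, -0.0487, 0.2226]
tcp_rot: [-3.141, 0.0, 0.269]
wrist_force: [0.2, -0.8, 0.4]
opening: 0.0879
```

Request:
drive_tool([
  [0,0,0,0.017,-0.0555,0.02,0.06],
  [0,0,0,0.017,-0.0555,0.02,0.06],
  [0,0,0,0.017,-0.0555,0.02,0.06],
  [0,0,0,0.017,-0.0555,0.02,0.06],
  [0,0,0,0.017,-0.0555,0.02,0.06],
])

```text
time_s: 1.98
tool_pos: [0.4371, 0.2417, 0.1219]
tcp_rot: [3.142, -0.0, 0.27]
wrist_force: [1.2, 0.2, 0.4]
opening: 0.06
```

Request:
drive_tool([
  [0,0,0,0,0,0,0.06],
  [0,0,0,0,0,0,0.06],
  [0,0,0,0,0,0,0.06],
  [0,0,0,0,0,0,0.06],
  [0,0,0,0,0,0,0.06],
])

```text
time_s: 2.6
tool_pos: [0.4377, 0.2389, 0.1231]
tcp_rot: [-3.141, -0.001, 0.268]
wrist_force: [-0.9, -0.8, -0.1]
opening: 0.0603
```

```bash
python3 - <<'E'
from pl import *
st(); plan([.44,.240,.016],.265,5)
E
```

```text
2.6 [0.4377 0.2389 0.1231] [-3.1415e+00 -6.0000e-04  2.6820e-01] F [-0.86 -0.77 -0.15] M [-0.01  0.09  0.02] op 0.0603
[-0.0, -0.0001, 0.0006, 0.0005, -0.0001, 0.0214]
[-0.0, -0.0001, 0.0006, 0.0005, -0.0001, 0.0214]
[-0.0, -0.0001, 0.0006, 0.0005, -0.0001, 0.0214]
[-0.0, -0.0001, 0.0006, 0.0005, -0.0001, 0.0214]
[-0.0, -0.0001, 0.0006, 0.0005, -0.0001, 0.0214]
```

Request:
drive_tool([
  [0,0,0,0.0005,0,0.0215,0.06],
  [0,0,0,0.0005,0,0.0215,0.06],
  [0,0,0,0.0005,0,0.0215,0.06],
  [0,0,0,0.0005,0,0.0215,0.06],
  [0,0,0,0.0005,0,0.0205,0.06],
])

```text
time_s: 3.22
tool_pos: [0.4401, 0.2401, 0.0157]
tcp_rot: [-3.141, -0.0, 0.269]
wrist_force: [0.4, -0.4, -0.3]
opening: 0.0599
```

```bash
python3 - <<'E'
from pl import *
st(); d=snap('scene','s1'); im=cv2.cvtColor(d['img'],cv2.COLOR_RGB2BGR)
a=im[210:330,290:430]; a=cv2.resize(a,None,fx=4,fy=4)
cv2.imwrite('pics/s1c.png',a)
E
```

```text
3.225 [0.4401 0.2401 0.0157] [-3.1415e+00 -5.0000e-04  2.6910e-01] F [ 0.4  -0.44 -0.31] M [-0.    0.06 -0.  ] op 0.0599
```

View pics/s1c.png

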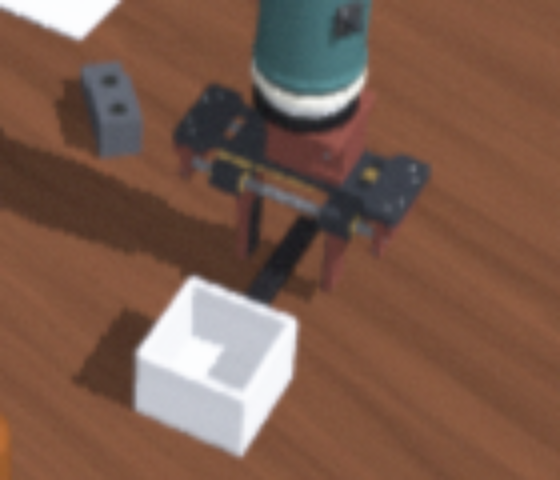

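The handle runs between the two open fingers, at about (300,245) in the crop. Closing with full grip.

Request:
drive_tool([
  [0,0,0,0,0,0,0.01],
  [0,0,0,0,0,0,0.01],
  [0,0,0,0,0,0,0.01],
  [0,0,0,0,0,0,0.01],
  [0,0,0,0,0,0,0.01],
], squeeze=60)

```text
time_s: 3.9
tool_pos: [0.44, 0.2406, 0.0165]
tcp_rot: [-3.141, -0.001, 0.27]
wrist_force: [0.0, 0.3, 1.9]
opening: 0.0178
```

Request:
drive_tool([
  [0,0,0,0,0,0,0.01],
  [0,0,0,0,0,0,0.01],
  [0,0,0,0,0,-0.005,0.01],
  [0,0,0,0,0,-0.01,0.01],
  [0,0,0,0,0,-0.01,0.01],
])

```text
time_s: 4.53
tool_pos: [0.4395, 0.2403, 0.0418]
tcp_rot: [-3.142, 0.001, 0.27]
wrist_force: [0.9, 0.2, -3.3]
opening: 0.0175
```

```bash
python3 - <<'E'
from pl import *
st(); d=snap('scene','s2'); t=snap('top','t2')
im=cv2.cvtColor(d['img'],cv2.COLOR_RGB2BGR); im2=cv2.cvtColor(t['img'],cv2.COLOR_RGB2BGR)
o=np.zeros((480,800,3),np.uint8)
o[:,:400]=cv2.resize(im[230:326,310:390],(400,480),interpolation=cv2.INTER_CUBIC);o[:,400:]=cv2.resize(im2[165:261,150:230],(400,480),interpolation=cv2.INTER_CUBIC)
cv2.imwrite('pics/s2c.png',o)
E
```

```text
4.525 [0.4395 0.2403 0.0418] [-3.1415e+00  7.0000e-04  2.6980e-01] F [ 0.86  0.19 -3.28] M [-0.08  0.24  0.02] op 0.0175
```

View pics/s2c.png

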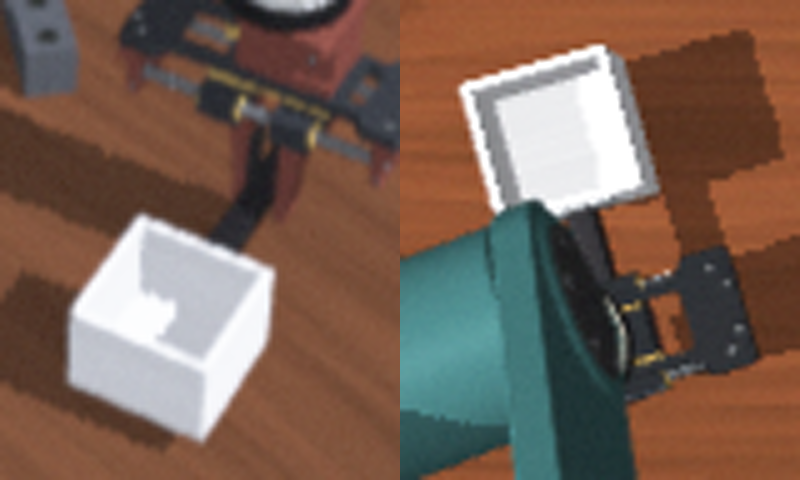

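```bash
cat > cupfit.py <<'E'
from fit import *
from scipy.spatial.transform import Rotation as R
h=.042
RIM={'fr':(-h,-h,.06),'fl':(-h,h,.06),'bl':(h,h,.06),'br':(h,-h,.06),'Bbl':(h,h,0),'Bbr':(h,-h,0),'Bfl':(-h,h,0),'Bfr':(-h,-h,0)}
def cupfit(obs,p0,freez=True,lock=True):
    """obs list of (d,name,px). params x,y,z,yaw,pitch(about cup y)"""
    def res(p):
        Q=R.from_euler('ZY',[p[3],p[4]]); o=[]
        for d,m,q in obs: o+=list(w2p(d,Q.apply(RIM[m])+p[:3])-q)
        return np.array(o)
    k=least_squares(res,p0); return k.x,res(k.x).reshape(-1,2)
E
python3 - <<'E'
from cupfit import *
s=load('s2'); t=load('t2')
n=['fr','fl','bl','br','Bbl','Bbr']; q=un([(142,217),(273,270),(207,360),(70,307),(205,440),(70,382)],5,310,230)
o=[(s,a,np.array(b)) for a,b in zip(n,q)]
n=['bl','br','fr']; q=un([(62,88),(205,45),(245,188)],5,150,165)
o2=[(t,a,np.array(b)) for a,b in zip(n,q)]
for oo in(o,o+o2):
  x,rr=cupfit(oo,[.56,.275,.026,.27,0]); print(x.round(4),rr.round(1).tolist())
  c,sn=np.cos(.27),np.sin(.27); d=x[:2]-[.4395,.2403]; print('in tool: fwd',c*d[0]+sn*d[1],'left',-sn*d[0]+c*d[1])
E
```

```text
[ 0.561   0.2711  0.0233  0.2908 -0.0527] [[-0.4, -0.1], [0.1, -0.1], [0.6, 0.7], [0.6, -0.1], [-0.6, -0.3], [-0.3, -0.2]]
in tool: fwd 0.12534642597681897 left -0.0027768785786228926
[ 0.5649  0.2746  0.0293  0.2848 -0.0514] [[-0.2, -0.2], [0.3, -0.0], [0.6, 0.8], [0.5, -0.2], [-0.6, -0.1], [-0.4, -0.2], [0.1, 0.0], [-0.1, 0.2], [0.3, -0.4]]
in tool: fwd 0.1300392905476424 left -0.0004014843352739897
```

```bash
python3 - <<'E'
from pl import *
t=load('top0'); print(p2w(t,270,243,.038))
plan([.4114,-.033,.078],.054,10)
E
```

```text
[0.41190769 0.01914184 0.038     ]
[-0.0, -0.0002, 0.0216, -0.0101, 0.0256, -0.0036]
[-0.0, -0.0002, 0.0216, -0.0095, 0.0258, -0.0036]
[-0.0, -0.0002, 0.0216, -0.009, 0.026, -0.0036]
[-0.0, -0.0002, 0.0216, -0.0084, 0.0262, -0.0036]
[-0.0, -0.0002, 0.0216, -0.0079, 0.0264, -0.0036]
[-0.0, -0.0002, 0.0216, -0.0073, 0.0265, -0.0036]
[-0.0, -0.0002, 0.0216, -0.0067, 0.0267, -0.0036]
[-0.0, -0.0002, 0.0216, -0.0061, 0.0268, -0.0036]
[-0.0, -0.0002, 0.0216, -0.0056, 0.027, -0.0036]
[-0.0, -0.0002, 0.0216, -0.005, 0.0271, -0.0036]
```

Request:
drive_tool([
  [0,0,0.0216,-0.01,0.0255,-0.007,0.01],
  [0,0,0.0216,-0.0095,0.026,-0.007,0.01],
  [0,0,0.0216,-0.009,0.026,-0.007,0.01],
  [0,0,0.0216,-0.0085,0.026,-0.007,0.01],
  [0,0,0.0216,-0.008,0.0265,-0.007,0.01],
])

```text
time_s: 5.25
tool_pos: [0.4249, 0.1027, 0.0765]
tcp_rot: [-3.142, -0.0, 0.161]
wrist_force: [0.6, 0.2, -1.1]
opening: 0.0179
```

Request:
drive_tool([
  [0,0,0.0216,-0.0075,0.0265,0,0.01],
  [0,0,0.0216,-0.0065,0.0265,0,0.01],
  [0,0,0.0216,-0.006,0.027,0,0.01],
  [0,0,0.0216,-0.0055,0.027,0,0.01],
  [0,0,0.0216,-0.005,0.027,0,0.01],
])

```text
time_s: 5.88
tool_pos: [0.4106, -0.0341, 0.0763]
tcp_rot: [3.142, -0.0, 0.053]
wrist_force: [-0.2, -0.1, -2.5]
opening: 0.0174
```

Request:
drive_tool([
  [0,0,0,0,0,0,0.01],
  [0,0,0,0,0,0,0.01],
  [0,0,0,0,0,0,0.01],
  [0,0,0,0,0,0,0.01],
  [0,0,0,0,0,0,0.01],
])

```text
time_s: 6.5
tool_pos: [0.4107, -0.0328, 0.0762]
tcp_rot: [-3.141, 0.0, 0.055]
wrist_force: [-0.8, 0.1, -3.3]
opening: 0.0179
```

```bash
python3 - <<'E'
from pl import *
st(); d=snap('scene','s3'); t=snap('top','t3')
plan([.4914,-.0286,.075],.054,5)
im=cv2.cvtColor(d['img'],cv2.COLOR_RGB2BGR); im2=cv2.cvtColor(t['img'],cv2.COLOR_RGB2BGR)
cv2.imwrite('pics/s3c.png',cv2.resize(im[170:320,190:340],(600,600),interpolation=cv2.INTER_CUBIC));cv2.imwrite('pics/t3c.png',cv2.resize(im2[110:260,210:360],(600,600),interpolation=cv2.INTER_CUBIC))
E
```

```text
6.5 [ 0.4107 -0.0328  0.0762] [-3.1415e+00  1.0000e-04  5.4700e-02] F [-0.77  0.09 -3.3 ] M [ 0.04  0.27 -0.04] op 0.0179
[-0.0, 0.0, 0.0, 0.0162, 0.0, 0.0002]
[-0.0, 0.0, 0.0, 0.0162, 0.0, 0.0002]
[-0.0, 0.0, 0.0, 0.0162, 0.0, 0.0002]
[-0.0, 0.0, 0.0, 0.0162, 0.0, 0.0002]
[-0.0, 0.0, 0.0, 0.0162, 0.0, 0.0002]
```

View pics/s3c.png

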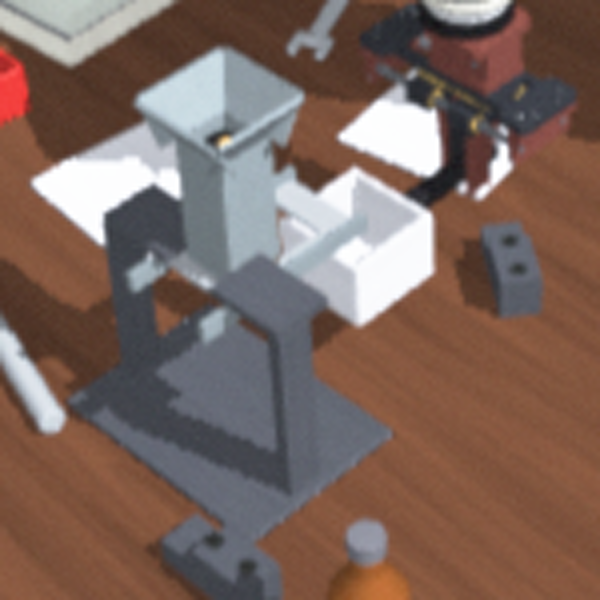

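View pics/t3c.png

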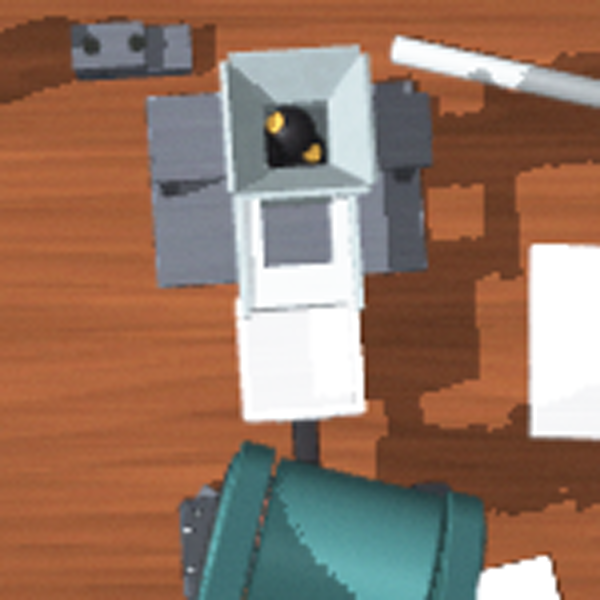

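```bash
python3 - <<'E'
from cupfit import *
t=load('t3'); s=load('s3')
q=un([(244,420),(365,412)],4,210,110); P=[p2w(t,*a,.120) for a in q]; m=(P[0]+P[1])/2; d=P[0]-P[1]
yaw=np.arctan2(-d[0],d[1]); print(P,'yaw',yaw,'len',np.linalg.norm(d)); c=m[:2]+.042*np.array([np.cos(yaw),np.sin(yaw)]); print('ctr',c)
n=['fr','fl','bl','Bbl']; q=un([(355,170),(433,212),(360,270),(360,325)],4,190,170)
x,rr=cupfit([(s,a,np.array(b)) for a,b in zip(n,q)],[.54,-.025,.06,.054,0]); print(x.round(4),rr.round(1).tolist())
E=np.array([.4107,-.0328])+.13*np.array([np.cos(.054),np.sin(.054)]);print('expected',E)
H=np.array([.6611,-.0195]); 
for cc in (c,E): d=cc-H; print('hopper frame',d@[np.cos(.054),np.sin(.054)],d@[-np.sin(.054),np.cos(.054)])
E
```

```text
[array([0.49340184, 0.01602316, 0.12      ]), array([ 0.4981589 , -0.06871308,  0.12      ])] yaw 0.0560807400382329 len 0.08486966270988303
ctr [ 0.53771435 -0.0239908 ]
[ 0.5313 -0.0339  0.0526  0.0834  0.003 ] [[-0.1, -0.3], [-0.1, 0.5], [-0.2, -0.3], [0.4, 0.1]]
expected [ 0.54051051 -0.02578341]
hopper frame -0.12344818718781256 0.0021753325181800487
hopper frame -0.12075285651228218 0.00023441614880562352
```

Request:
drive_tool([
  [0,0,0,0.0165,0,0,0.01],
  [0,0,0,0.0165,0,0,0.01],
  [0,0,0,0.0165,0,0,0.01],
  [0,0,0,0.0165,0,0,0.01],
  [0,0,0,0.016,0,0,0.01],
])

```text
time_s: 7.22
tool_pos: [0.4939, -0.0287, 0.076]
tcp_rot: [-3.141, 0.0, 0.054]
wrist_force: [-0.4, 0.0, -2.8]
opening: 0.0172
```

Request:
drive_tool([
  [0,0,0,0,0,0,0.01],
  [0,0,0,0,0,0,0.01],
  [0,0,0,0,0,-0.001,0.01],
  [0,0,0,0,0,-0.001,0.01],
  [0,0,0,0,0,-0.001,0.01],
])

```text
time_s: 7.85
tool_pos: [0.4923, -0.0288, 0.0793]
tcp_rot: [-3.142, 0.0, 0.054]
wrist_force: [0.5, -0.7, -2.7]
opening: 0.0175
```

```bash
python3 - <<'E'
from pl import *
st(); d=snap('scene','s4'); t=snap('top','t4')
im=cv2.cvtColor(d['img'],cv2.COLOR_RGB2BGR); im2=cv2.cvtColor(t['img'],cv2.COLOR_RGB2BGR)
cv2.imwrite('pics/s4c.png',cv2.resize(im[200:300,200:300],(600,600),interpolation=cv2.INTER_CUBIC));cv2.imwrite('pics/t4c.png',cv2.resize(im2[110:210,230:330],(600,600),interpolation=cv2.INTER_CUBIC))
E
```

```text
7.85 [ 0.4923 -0.0288  0.0793] [-3.1415e+00  1.0000e-04  5.3700e-02] F [ 0.51 -0.68 -2.71] M [0.02 0.22 0.04] op 0.0175
```

View pics/s4c.png

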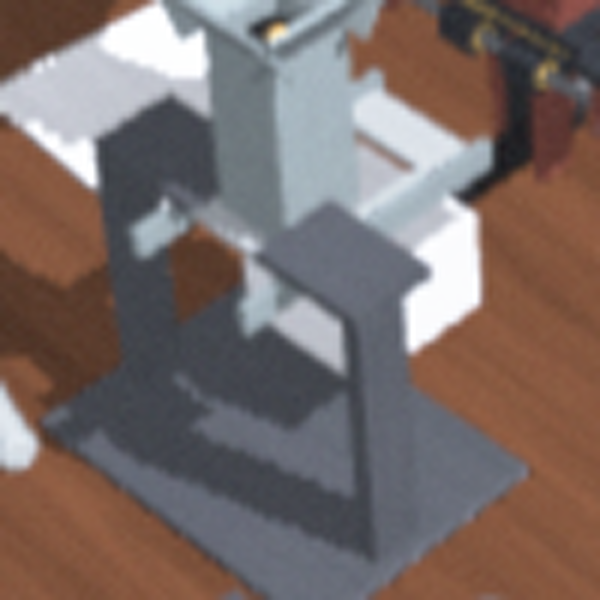

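View pics/t4c.png

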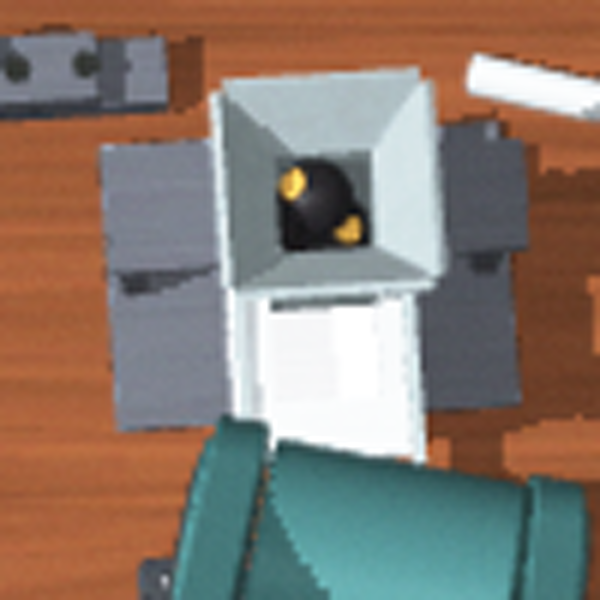

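```bash
python3 - <<'E'
from cupfit import *
s=load('s4'); H=np.array([.6611,-.0195,0]); Q=R.from_euler('z',.054)
for sx in(-.046,-.040,-.036):
  for nm,p in {'LBback -y':(sx+.051,-.03,.133),'LBback +y':(sx+.051,.03,.133),'LB top -y':(sx+.051,-.03,.151),'LBinner -y':(sx+.047,-.03,.133)}.items():
    print(sx,nm,((w2p(s,Q.apply(p)+H)-200)*6).round(0))
C=np.array([.4923,-.0288])+.13*np.array([np.cos(.054),np.sin(.054)])
for nm,p in {'rim br':(.042,-.042,.06),'rim bl':(.042,.042,.06),'rim fl':(-.042,.042,.06),'bot bl':(.042,.042,0),'bot br':(.042,-.042,0)}.items():
    print(nm,((w2p(s,Q.apply(p)+[*C,.063])-200)*6).round(0))
E
```

```text
-0.046 LBback -y [248. 223.]
-0.046 LBback +y [330. 280.]
-0.046 LB top -y [245. 196.]
-0.046 LBinner -y [254. 219.]
-0.04 LBback -y [239. 229.]
-0.04 LBback +y [321. 286.]
-0.04 LB top -y [236. 202.]
-0.04 LBinner -y [245. 225.]
-0.036 LBback -y [233. 233.]
-0.036 LBback +y [315. 290.]
-0.036 LB top -y [230. 206.]
-0.036 LBinner -y [239. 229.]
rim br [236. 225.]
rim bl [351. 304.]
rim fl [472. 219.]
bot bl [358. 391.]
bot br [245. 311.]
```

Request:
drive_tool([
  [0,0,0,0,0,-0.0025,0.01],
  [0,0,0,0,0,-0.0025,0.01],
  [0,0,0,0,0,-0.0025,0.01],
  [0,0,0,0,0,-0.001,0.01],
  [0,0,0,0,0,0,0.01],
])

```text
time_s: 8.57
tool_pos: [0.4926, -0.0288, 0.0878]
tcp_rot: [-3.142, -0.0, 0.054]
wrist_force: [-0.2, 0.5, -2.4]
opening: 0.0179
```

Request:
drive_tool([
  [0,0,0,0,0,-0.002,0.01],
  [0,0,0,0,0,-0.001,0.01],
  [0,0,0,0,0,-0.001,0.01],
  [0,0,0,0,0,0,0.01],
  [0,0,0,0,0,0,0.01],
])

```text
time_s: 9.2
tool_pos: [0.4926, -0.0288, 0.0916]
tcp_rot: [-3.142, 0.0, 0.054]
wrist_force: [-0.3, -0.9, -3.4]
opening: 0.0175
```

Request:
drive_tool([
  [0,0,0,0,0,-0.002,0.01],
  [0,0,0,0,0,-0.002,0.01],
  [0,0,0,0,0,-0.0015,0.01],
  [0,0,0,0,0,0,0.01],
  [0,0,0,0,0,0,0.01],
])

```text
time_s: 9.82
tool_pos: [0.4926, -0.0288, 0.0972]
tcp_rot: [-3.142, 0.0, 0.054]
wrist_force: [0.1, -0.4, -2.6]
opening: 0.0174
```

```bash
python3 - <<'E'
from pl import *
st(); d=snap('scene','s5'); t=snap('top','t5')
im=cv2.cvtColor(d['img'],cv2.COLOR_RGB2BGR); im2=cv2.cvtColor(t['img'],cv2.COLOR_RGB2BGR)
cv2.imwrite('pics/s5c.png',cv2.resize(im[200:300,200:300],(600,600),interpolation=cv2.INTER_CUBIC));cv2.imwrite('pics/t5c.png',cv2.resize(im2[110:210,230:330],(600,600),interpolation=cv2.INTER_CUBIC))
E
```

```text
9.825 [ 0.4926 -0.0288  0.0972] [-3.1415  0.      0.0538] F [ 0.08 -0.41 -2.55] M [0.02 0.28 0.02] op 0.0174
```

View pics/s5c.png

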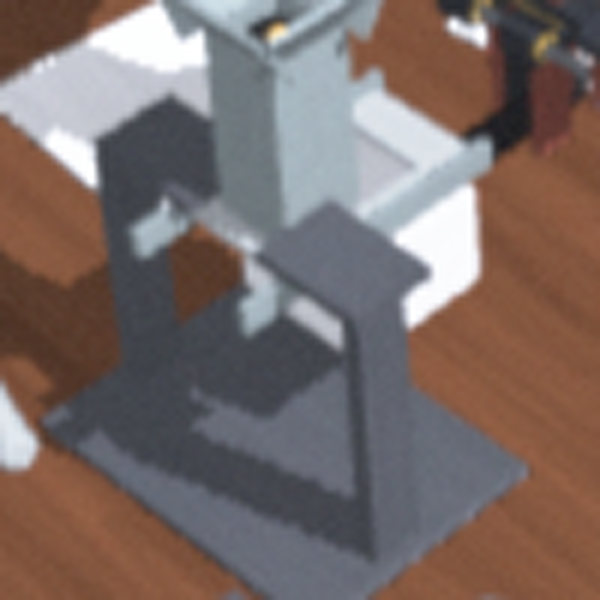

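View pics/t5c.png

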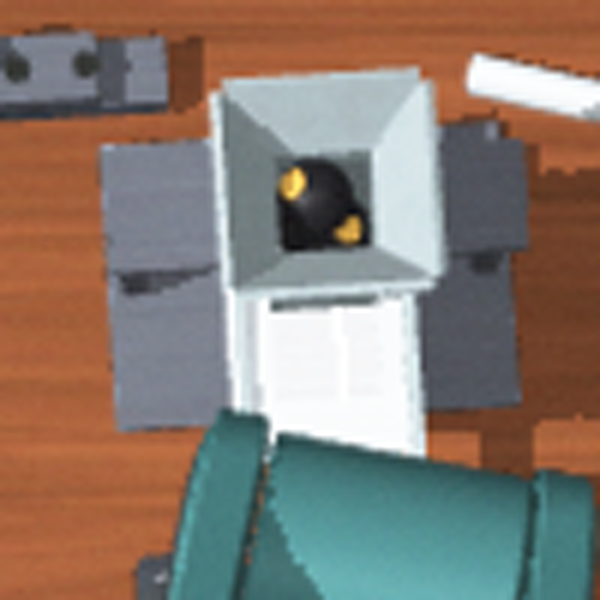

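Request:
drive_tool([
  [0,0,0,0.002,0,0,0.01],
  [0,0,0,0.003,0,0,0.01],
  [0,0,0,0.004,0,0,0.01],
  [0,0,0,0.004,0,0,0.01],
  [0,0,0,0.004,0,0,0.01],
])

```text
time_s: 10.55
tool_pos: [0.509, -0.0277, 0.0969]
tcp_rot: [-3.141, 0.002, 0.054]
wrist_force: [-4.8, -0.7, -1.8]
opening: 0.0173
```

Request:
drive_tool([
  [0,0,0,0.004,0,0,0.01],
  [0,0,0,0.004,0,0,0.01],
  [0,0,0,0.004,0,0,0.01],
  [0,0,0,0.003,0,0,0.01],
  [0,0,0,0.002,0,0,0.01],
])

```text
time_s: 11.18
tool_pos: [0.5269, -0.0269, 0.0972]
tcp_rot: [-3.141, -0.0, 0.054]
wrist_force: [-4.0, 0.3, -4.0]
opening: 0.0178
```

```bash
python3 - <<'E'
from pl import *
st(); d=snap('scene','s6'); t=snap('top','t6')
im=cv2.cvtColor(d['img'],cv2.COLOR_RGB2BGR); im2=cv2.cvtColor(t['img'],cv2.COLOR_RGB2BGR)
o=np.hstack([cv2.resize(im[195:295,200:300],(400,400),interpolation=cv2.INTER_CUBIC),cv2.resize(im2[110:210,230:330],(400,400),interpolation=cv2.INTER_CUBIC)])
cv2.imwrite('pics/s6c.png',o)
E
```

```text
11.175 [ 0.5269 -0.0269  0.0972] [-3.1415e+00 -2.0000e-04  5.3800e-02] F [-4.01  0.28 -3.98] M [0.05 0.99 0.01] op 0.0178
```

View pics/s6c.png

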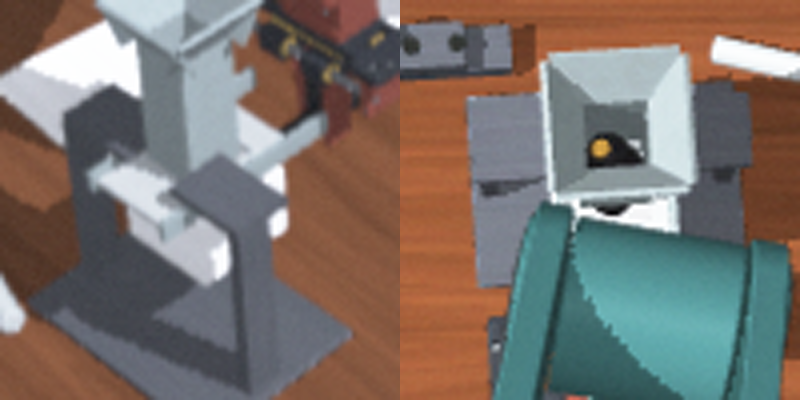

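Request:
drive_tool([
  [0,0,0,0.002,0,0,0.01],
  [0,0,0,0.002,0,0,0.01],
  [0,0,0,0.002,0,0,0.01],
  [0,0,0,0.001,0,0,0.01],
  [0,0,0,0.001,0,0,0.01],
])

```text
time_s: 11.9
tool_pos: [0.5345, -0.0265, 0.0971]
tcp_rot: [-3.141, 0.0, 0.054]
wrist_force: [-4.6, 0.4, -4.2]
opening: 0.0174
```

Request:
drive_tool([
  [0,0,0,0.0005,0,0,0.01],
  [0,0,0,0.0005,0,0,0.01],
  [0,0,0,0.0005,0,0,0.01],
  [0,0,0,0.0005,0,0,0.01],
  [0,0,0,0,0,0,0.01],
])

```text
time_s: 12.52
tool_pos: [0.5366, -0.0264, 0.0972]
tcp_rot: [-3.142, -0.0, 0.054]
wrist_force: [-3.4, 0.6, -3.9]
opening: 0.0175
```

```bash
cat > look.py <<'E'
import sys
from pl import *
k=sys.argv[1]
st(); d=snap('scene','s'+k); t=snap('top','t'+k)
im=cv2.cvtColor(d['img'],cv2.COLOR_RGB2BGR); im2=cv2.cvtColor(t['img'],cv2.COLOR_RGB2BGR)
o=np.hstack([cv2.resize(im[195:295,200:300],(400,400),interpolation=cv2.INTER_CUBIC),cv2.resize(im2[110:210,230:330],(400,400),interpolation=cv2.INTER_CUBIC)])
cv2.imwrite(f'pics/s{k}c.png',o)
E
python3 look.py 7
```

```text
12.525 [ 0.5366 -0.0264  0.0972] [-3.1415e+00 -1.0000e-04  5.3800e-02] F [-3.38  0.64 -3.86] M [0.07 1.13 0.03] op 0.0175
```

View pics/s7c.png

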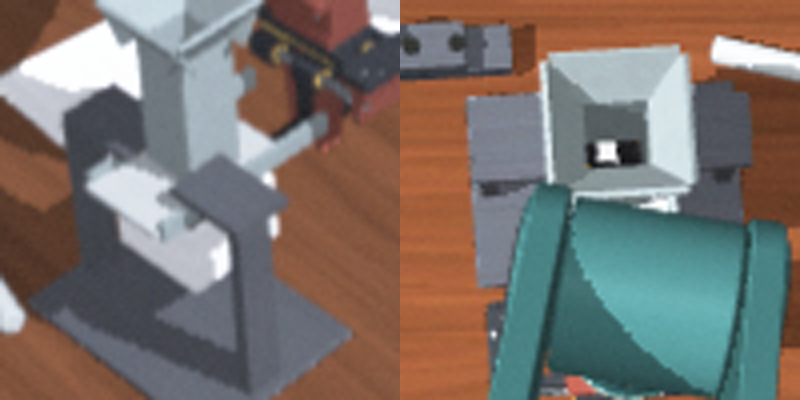

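Request:
drive_tool([
  [0,0,0,0.0005,0,0,0.01],
  [0,0,0,0.0005,0,0,0.01],
  [0,0,0,0.0005,0,0,0.01],
  [0,0,0,0.0005,0,0,0.01],
  [0,0,0,0,0,0,0.01],
])

```text
time_s: 13.25
tool_pos: [0.5384, -0.0263, 0.0971]
tcp_rot: [-3.141, 0.0, 0.054]
wrist_force: [-5.3, 0.5, -4.8]
opening: 0.0175
```

```bash
python3 - <<'E'
from pl import *
st(); 
t=snap('top','t8'); im2=cv2.cvtColor(t['img'],cv2.COLOR_RGB2BGR)
cv2.imwrite('pics/t8c.png',cv2.resize(im2[120:170,260:310],(600,600),interpolation=cv2.INTER_CUBIC))
E
```

```text
13.25 [ 0.5384 -0.0263  0.0971] [-3.1414e+00  3.0000e-04  5.3800e-02] F [-5.31  0.53 -4.84] M [-0.01  1.24 -0.01] op 0.0175
```

View pics/t8c.png

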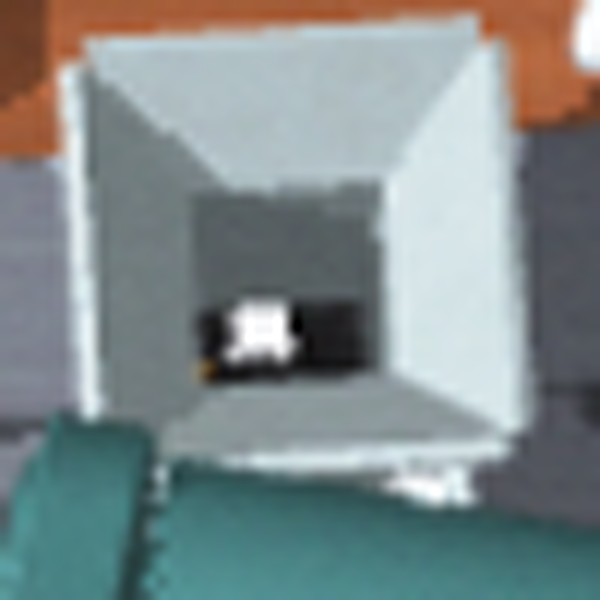

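Request:
drive_tool([
  [0,0,0,-0.002,0,0,0.01],
  [0,0,0,-0.003,0,0,0.01],
  [0,0,0,-0.003,0,0,0.01],
  [0,0,0,-0.002,0,0,0.01],
  [0,0,0,-0.003,0,0,0.01],
])

```text
time_s: 13.92
tool_pos: [0.5272, -0.0271, 0.0976]
tcp_rot: [3.141, -0.004, 0.054]
wrist_force: [5.0, 1.4, -5.7]
opening: 0.0173
```

Request:
drive_tool([
  [0,0,0,-0.004,0,0,0.01],
  [0,0,0,-0.004,0,0,0.01],
  [0,0,0,-0.004,0,0,0.01],
  [0,0,0,-0.004,0,0,0.01],
  [0,0,0,-0.003,0,0,0.01],
])

```text
time_s: 14.55
tool_pos: [0.5066, -0.0282, 0.0974]
tcp_rot: [3.141, -0.001, 0.054]
wrist_force: [3.8, -0.1, -2.8]
opening: 0.0177
```

Request:
drive_tool([
  [0,0,0,-0.003,0,0,0.01],
  [0,0,0,-0.003,0,0,0.01],
  [0,0,0,-0.003,0,0,0.01],
  [0,0,0,-0.002,0,0,0.01],
  [0,0,0,-0.002,0,0,0.01],
])

```text
time_s: 15.18
tool_pos: [0.4936, -0.0288, 0.0972]
tcp_rot: [3.142, -0.0, 0.054]
wrist_force: [4.5, -1.4, -1.0]
opening: 0.0174
```

```bash
python3 look.py 9
```

```text
15.175 [ 0.4936 -0.0288  0.0972] [ 3.1415e+00 -2.0000e-04  5.3800e-02] F [ 4.54 -1.43 -0.97] M [-0.12 -0.36 -0.06] op 0.0174
```

View pics/s9c.png

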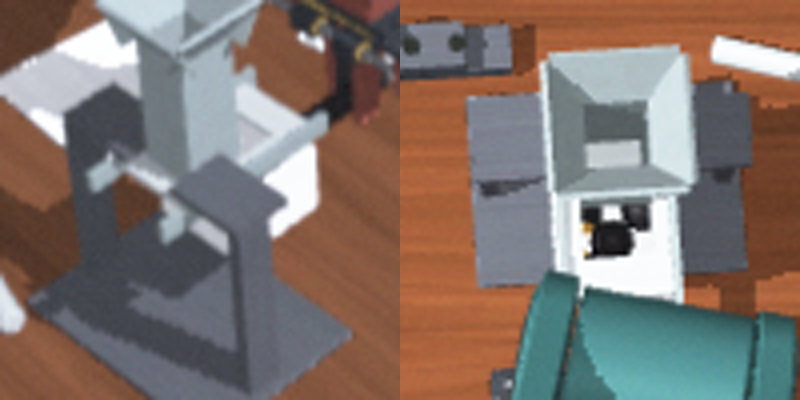

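Request:
drive_tool([
  [0,0,0,-0.0015,0,0,0.01],
  [0,0,0,-0.001,0,0,0.01],
  [0,0,0,-0.001,0,0,0.01],
  [0,0,0,-0.001,0,0,0.01],
  [0,0,0,-0.0005,0,0,0.01],
])

```text
time_s: 15.9
tool_pos: [0.4885, -0.029, 0.0971]
tcp_rot: [-3.142, 0.0, 0.054]
wrist_force: [3.6, -0.6, -1.9]
opening: 0.0174
```

Request:
drive_tool([
  [0,0,0,-0.0007,0,0,0.01],
  [0,0,0,-0.0007,0,0,0.01],
  [0,0,0,-0.0006,0,0,0.01],
  [0,0,0,-0.0005,0,0,0.01],
  [0,0,0,0,0,0,0.01],
])

```text
time_s: 16.52
tool_pos: [0.486, -0.0292, 0.0971]
tcp_rot: [-3.142, 0.0, 0.054]
wrist_force: [4.2, -0.8, -2.2]
opening: 0.0176
```

Request:
drive_tool([
  [0,0,0,-0.0005,0,0,0.01],
  [0,0,0,-0.0005,0,0,0.01],
  [0,0,0,-0.0005,0,0,0.01],
  [0,0,0,0,0,0,0.01],
  [0,0,0,0,0,0,0.01],
])

```text
time_s: 17.15
tool_pos: [0.4845, -0.0292, 0.0971]
tcp_rot: [-3.142, 0.0, 0.054]
wrist_force: [4.0, -1.2, -1.4]
opening: 0.0176
```

Request:
drive_tool([
  [0,0,0,-0.0005,0,0,0.01],
  [0,0,0,-0.0005,0,0,0.01],
  [0,0,0,-0.0005,0,0,0.01],
  [0,0,0,0,0,0,0.01],
  [0,0,0,0,0,0,0.01],
])

```text
time_s: 17.77
tool_pos: [0.483, -0.0293, 0.0971]
tcp_rot: [-3.141, 0.0, 0.054]
wrist_force: [2.9, -1.5, -1.7]
opening: 0.017
```

Request:
drive_tool([
  [0,0,0,-0.0005,0,0,0.01],
  [0,0,0,-0.0005,0,0,0.01],
  [0,0,0,-0.0005,0,0,0.01],
  [0,0,0,0,0,0,0.01],
  [0,0,0,0,0,0,0.01],
])

```text
time_s: 18.4
tool_pos: [0.4824, -0.0294, 0.0973]
tcp_rot: [-3.142, -0.002, 0.054]
wrist_force: [6.0, -0.4, -3.2]
opening: 0.0177
```

Request:
drive_tool([
  [0,0,0,-0.0005,0,0,0.01],
  [0,0,0,-0.0005,0,0,0.01],
  [0,0,0,0,0,0,0.01],
  [0,0,0,0,0,0,0.01],
  [0,0,0,0,0,0,0.01],
])

```text
time_s: 19.02
tool_pos: [0.4824, -0.0294, 0.0975]
tcp_rot: [3.142, -0.003, 0.054]
wrist_force: [7.6, 1.2, -3.5]
opening: 0.0174
```

```bash
python3 look.py 10; python3 - <<'E'
from h import *
t=load('t10');im2=cv2.cvtColor(t['img'],cv2.COLOR_RGB2BGR)
cv2.imwrite('pics/t10z.png',cv2.resize(im2[115:195,240:325],None,fx=7,fy=7,interpolation=cv2.INTER_CUBIC))
E
```

```text
19.025 [ 0.4824 -0.0294  0.0975] [ 3.1416e+00 -3.1000e-03  5.3700e-02] F [ 7.6   1.24 -3.54] M [ 0.06 -0.7  -0.03] op 0.0174
```

View pics/t10z.png

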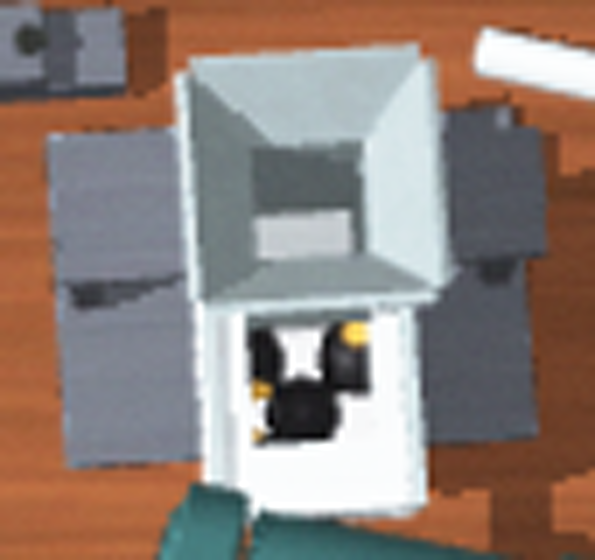

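Request:
drive_tool([
  [0,0,0,-0.0005,0,0,0.01],
  [0,0,0,-0.0005,0,0,0.01],
  [0,0,0,-0.0005,0,0,0.01],
  [0,0,0,0,0,0,0.01],
  [0,0,0,0,0,0,0.01],
])

```text
time_s: 19.75
tool_pos: [0.4823, -0.0294, 0.0979]
tcp_rot: [3.141, -0.006, 0.054]
wrist_force: [10.4, 1.3, -3.3]
opening: 0.0176
```

Request:
drive_tool([
  [0,0,0,0.002,0,0,0.01],
  [0,0,0,0.002,0,0,0.01],
  [0,0,0,0.002,0,0,0.01],
  [0,0,0,0.0015,0,0,0.01],
  [0,0,0,0,0,0,0.01],
])

```text
time_s: 20.38
tool_pos: [0.4859, -0.0289, 0.0969]
tcp_rot: [-3.141, 0.001, 0.054]
wrist_force: [0.3, 0.6, -3.1]
opening: 0.0178
```

```bash
python3 - <<'E'
from pl import *
st()
E
```

```text
20.375 [ 0.4859 -0.0289  0.0969] [-3.1411e+00  1.5000e-03  5.3800e-02] F [ 0.25  0.64 -3.1 ] M [-0.05  0.45  0.05] op 0.0178
```

Request:
drive_tool([
  [0,0,0,0.001,0,0.002,0.01],
  [0,0,0,0,0,0.004,0.01],
  [0,0,0,0,0,0.005,0.01],
  [0,0,0,0,0,0.005,0.01],
  [0,0,0,0,0,0.004,0.01],
])

```text
time_s: 21.0
tool_pos: [0.4874, -0.029, 0.0767]
tcp_rot: [-3.141, 0.0, 0.054]
wrist_force: [-0.3, 0.4, -3.2]
opening: 0.0174
```

Request:
drive_tool([
  [0,0,0,-0.006,0,0,0.01],
  [0,0,0,-0.012,0,0,0.01],
  [0,0,0,-0.015,0,0,0.01],
  [0,0,0,-0.015,0,0,0.01],
  [0,0,0,-0.015,0,0,0.01],
])

```text
time_s: 21.62
tool_pos: [0.4233, -0.0324, 0.0773]
tcp_rot: [-3.142, 0.0, 0.054]
wrist_force: [-0.2, -0.1, -3.6]
opening: 0.0179
```

Request:
drive_tool([
  [0,0,0,-0.012,0,0,0.01],
  [0,0,0,-0.006,0,0,0.01],
  [0,0,0,0,0,0,0.01],
  [0,0,0,0,0,0,0.01],
  [0,0,0,0,0,0,0.01],
])

```text
time_s: 22.25
tool_pos: [0.4074, -0.0335, 0.0772]
tcp_rot: [3.141, -0.001, 0.054]
wrist_force: [-0.2, -0.8, -2.2]
opening: 0.0176
```

```bash
python3 - <<'E'
from pl import *
st(); d=snap('scene','s11'); t=snap('top','t11')
im=cv2.cvtColor(d['img'],cv2.COLOR_RGB2BGR); im2=cv2.cvtColor(t['img'],cv2.COLOR_RGB2BGR)
cv2.imwrite('pics/s11c.png',cv2.resize(im[170:320,190:340],(600,600),interpolation=cv2.INTER_CUBIC));cv2.imwrite('pics/t11c.png',cv2.resize(im2[110:230,230:350],(600,600),interpolation=cv2.INTER_CUBIC))
E
```

```text
22.25 [ 0.4074 -0.0335  0.0772] [ 3.1415e+00 -6.0000e-04  5.3900e-02] F [-0.21 -0.81 -2.23] M [ 0.03  0.45 -0.04] op 0.0176
```

View pics/s11c.png

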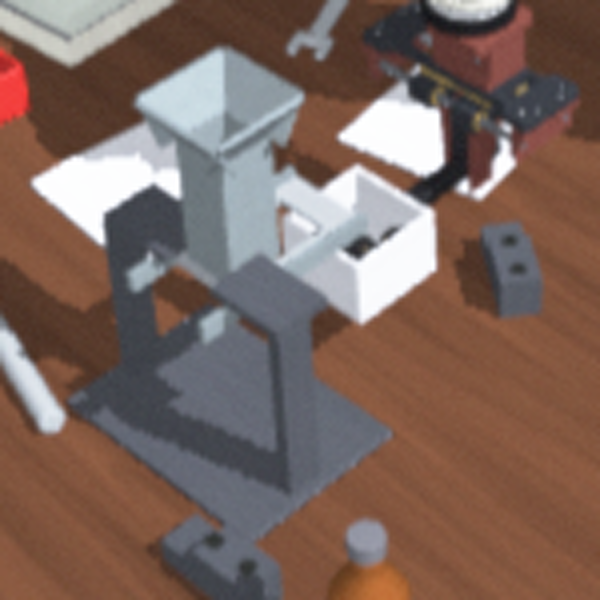

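View pics/t11c.png

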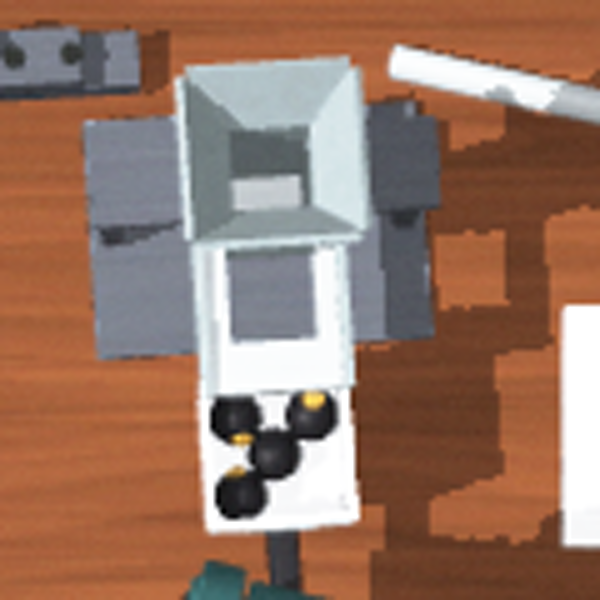

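```bash
python3 - <<'E'
from cupfit import *
from pl import *
t=load('t11'); H=np.array([.6611,-.0195]); u=np.array([np.cos(.054),np.sin(.054)])
for nm,f,o in(('t11',5,[(232,342),(317,336)]),):
  W=[p2w(t,*a,.156) for a in un(o,f,230,110)]; m=(W[0]+W[1])/2; print('window centre x',(m[:2]-H)@u+.024)
# plate refine from unobstructed t0
d=load('top0'); g=cv2.cvtColor(d['img'],cv2.COLOR_RGB2HSV); m=((g[...,1]<60)&(g[...,2]>170)).astype(np.uint8)
m[:165]=0;m[230:]=0;m[:,:335]=0;m[:,400:]=0
cs,_=cv2.findContours(m,0,2); c=max(cs,key=cv2.contourArea); W=np.array([p2w(d,*q[0],.006)[:2]*1000 for q in c],np.float32); print(cv2.minAreaRect(W))
plan([.426,-.2795,.077],0,10)
E
```

```text
window centre x -0.04413831651232882
((554.7578735351562, -280.2546691894531), (150.90570068359375, 152.03237915039062), 88.29728698730469)
[-0.0, -0.0, 0.0054, 0.0006, 0.0247, 0.0]
[-0.0, -0.0, 0.0054, 0.0007, 0.0247, 0.0]
[-0.0, -0.0, 0.0054, 0.0008, 0.0247, 0.0]
[-0.0, -0.0, 0.0054, 0.001, 0.0247, 0.0]
[-0.0, -0.0, 0.0054, 0.0011, 0.0247, 0.0]
[-0.0, -0.0, 0.0054, 0.0012, 0.0246, 0.0]
[-0.0, -0.0, 0.0054, 0.0014, 0.0246, 0.0]
[-0.0, -0.0, 0.0054, 0.0015, 0.0246, 0.0]
[-0.0, -0.0, 0.0054, 0.0016, 0.0246, 0.0]
[-0.0, -0.0, 0.0054, 0.0018, 0.0246, 0.0]
```

Request:
drive_tool([
  [0,0,0.0054,0,0.012,0,0.01],
  [0,0,0.0054,0.001,0.02,0,0.01],
  [0,0,0.0054,0.001,0.028,0,0.01],
  [0,0,0.0054,0.001,0.032,0,0.01],
  [0,0,0.0054,0.001,0.032,0,0.01],
])

```text
time_s: 22.98
tool_pos: [0.4159, -0.159, 0.0772]
tcp_rot: [3.141, -0.0, 0.026]
wrist_force: [0.3, -0.5, -3.3]
opening: 0.0176
```

Request:
drive_tool([
  [0,0,0.0054,0.001,0.032,0,0.01],
  [0,0,0.0054,0.0015,0.032,0,0.01],
  [0,0,0.0054,0.0015,0.028,0,0.01],
  [0,0,0.0054,0.0015,0.02,0,0.01],
  [0,0,0.0054,0.002,0.011,0,0.01],
])

```text
time_s: 23.6
tool_pos: [0.4255, -0.2813, 0.077]
tcp_rot: [-3.142, 0.0, -0.002]
wrist_force: [-0.1, 0.3, -3.9]
opening: 0.0176
```

Request:
drive_tool([
  [0,0,0,0,0,0.005,0.01],
  [0,0,0,0,0,0.01,0.01],
  [0,0,0,0,0,0.01,0.01],
  [0,0,0,0,0,0.005,0.01],
  [0,0,0,0,0,0,0.01],
])

```text
time_s: 24.22
tool_pos: [0.4251, -0.2794, 0.0465]
tcp_rot: [-3.141, 0.001, 0.0]
wrist_force: [0.2, -0.9, -2.1]
opening: 0.0175
```

```bash
python3 - <<'E'
from pl import *
st(); d=snap('scene','s12'); t=snap('top','t12')
im=cv2.cvtColor(d['img'],cv2.COLOR_RGB2BGR); im2=cv2.cvtColor(t['img'],cv2.COLOR_RGB2BGR)
o=np.hstack([cv2.resize(im[140:240,180:280],(400,400),interpolation=cv2.INTER_CUBIC),cv2.resize(im2[155:255,310:410],(400,400),interpolation=cv2.INTER_CUBIC)])
cv2.imwrite('pics/s12c.png',o)
E
```

```text
24.225 [ 0.4251 -0.2794  0.0465] [-3.1405e+00  1.1000e-03  2.0000e-04] F [ 0.16 -0.87 -2.06] M [ 0.    0.45 -0.  ] op 0.0175
```

View pics/s12c.png

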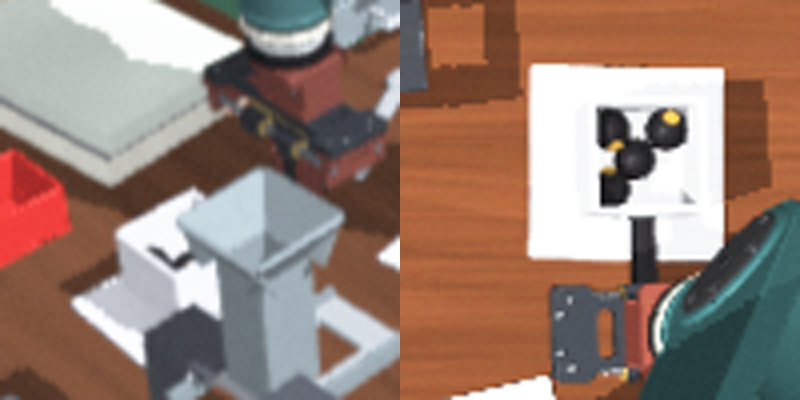

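```bash
python3 - <<'E'
from cupfit import *
t=load('t12')
q=un([(243.5,240)],4,310,155)[0]; print('handle',p2w(t,*q,.072))
q=un([(243,216)],4,310,155)[0]; print('rim front',p2w(t,*q,.09)); 
print([w2p(t,[.555+a,-.2803+b,.0905]).round(1)for a in(-.042,.042) for b in(-.042,.042)])
im=cv2.cvtColor(t['img'],cv2.COLOR_RGB2BGR)[165:225,335:400]
g=cv2.createCLAHE(8,(2,2)).apply(cv2.cvtColor(im,cv2.COLOR_BGR2GRAY)); im=np.clip((im.astype(float)-200)*4.6,0,255).astype(np.uint8)
cv2.imwrite('pics/t12z.png',cv2.resize(im,None,fx=9,fy=9,interpolation=cv2.INTER_CUBIC))
E
```

```text
handle [ 0.49236206 -0.27669227  0.072     ]
rim front [ 0.50906242 -0.27234688  0.09      ]
[array([387.5, 207.1]), array([358.7, 207.4]), array([386.7, 178.3]), array([358. , 178.5])]
```

View pics/t12z.png

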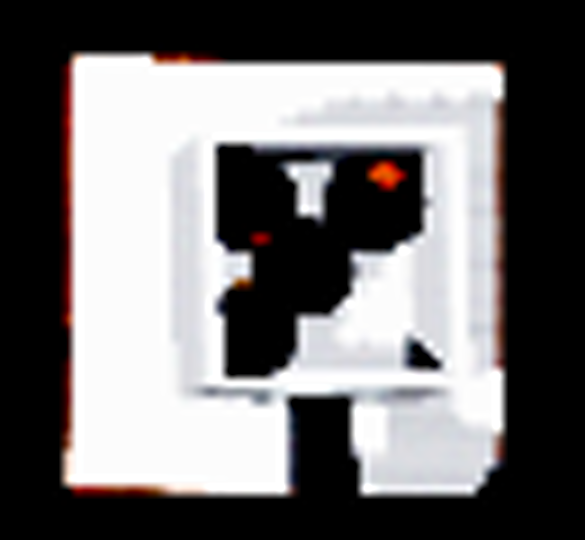

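Request:
drive_tool([
  [0,0,0,0.001,0.001,0.005,0.01],
  [0,0,0,0.001,0.001,0.006,0.01],
  [0,0,0,0,0,0.006,0.01],
  [0,0,0,0,0,0.003,0.01],
  [0,0,0,0,0,0.0015,0.01],
])

```text
time_s: 24.95
tool_pos: [0.4273, -0.2818, 0.0253]
tcp_rot: [-3.141, 0.0, -0.0]
wrist_force: [-0.2, 0.0, -2.7]
opening: 0.0178
```

Request:
drive_tool([
  [0,0,0,0,0,0.001,0.01],
  [0,0,0,0,0,0.0005,0.01],
  [0,0,0,0,0,0.0005,0.01],
  [0,0,0,0,0,0.0005,0.01],
  [0,0,0,0,0,0,0.01],
])

```text
time_s: 25.58
tool_pos: [0.4276, -0.2821, 0.0233]
tcp_rot: [3.141, -0.0, -0.0]
wrist_force: [-2.0, 0.2, 0.5]
opening: 0.0173
```

Request:
drive_tool([
  [0,0,0,0,0,0.0005,0.01],
  [0,0,0,0,0,0.0005,0.01],
  [0,0,0,0,0,0,0.01],
  [0,0,0,0,0,0,0.01],
  [0,0,0,0,0,0,0.01],
])

```text
time_s: 26.2
tool_pos: [0.4275, -0.282, 0.0225]
tcp_rot: [3.142, -0.0, -0.0]
wrist_force: [-3.9, -0.1, 6.4]
opening: 0.0176
```

Request:
drive_tool([
  [0,0,0,0,0,0,0.03],
  [0,0,0,0,0,0,0.05],
  [0,0,0,0,0,0,0.06],
  [0,0,0,0,0,0,0.06],
  [0,0,0,0,0,0,0.06],
], squeeze=10)

```text
time_s: 26.82
tool_pos: [0.4276, -0.282, 0.0221]
tcp_rot: [-3.142, -0.0, -0.0]
wrist_force: [-0.6, -0.2, 0.5]
opening: 0.0595
```

Request:
drive_tool([
  [0,0,0,0,0,-0.01,0.06],
  [0,0,0,0,0,-0.03,0.06],
  [0,0,0,0,0,-0.04,0.06],
  [0,0,0,0,0,-0.04,0.06],
  [0,0,0,0,0,-0.03,0.06],
])

```text
time_s: 27.45
tool_pos: [0.4279, -0.2823, 0.1747]
tcp_rot: [3.14, -0.002, -0.0]
wrist_force: [-0.8, 0.0, -0.6]
opening: 0.06
```

```bash
python3 - <<'E'
from pl import *
st(); d=snap('scene','s13'); t=snap('top','t13')
im=cv2.cvtColor(t['img'],cv2.COLOR_RGB2BGR)[160:260,330:410]; im=np.clip((im.astype(float)-150)*2.4,0,255).astype(np.uint8)
cv2.imwrite('pics/t13z.png',cv2.resize(im,None,fx=6,fy=6,interpolation=cv2.INTER_CUBIC))
E
```

```text
27.45 [ 0.4279 -0.2823  0.1747] [ 3.1402e+00 -1.6000e-03 -2.0000e-04] F [-0.79  0.01 -0.57] M [-0.02  0.05  0.01] op 0.06
```

View pics/t13z.png

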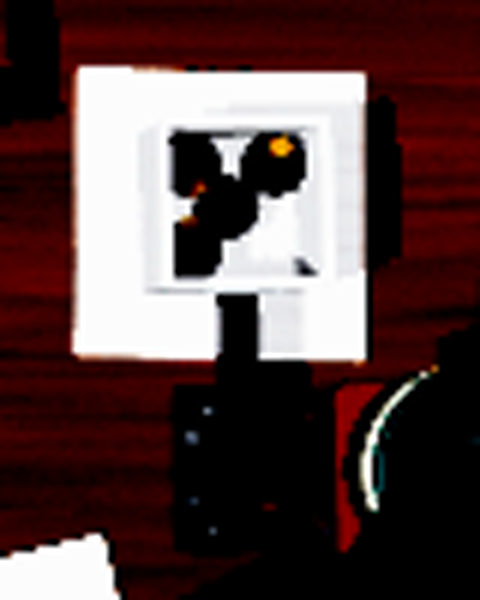

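View pics/s13.png

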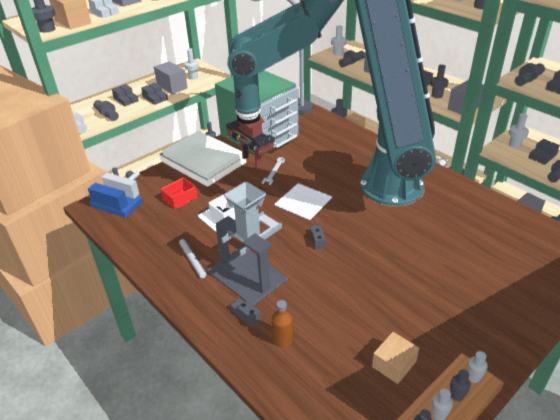

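View pics/t13.png

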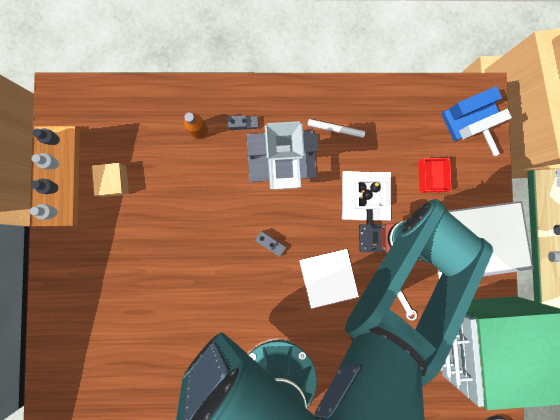

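```bash
python3 - <<'E'
from cupfit import *
t=load('t13');a=load('top0')
print([w2p(t,[.5548+a,-.2803+b,.066]).round(1).tolist() for a in(-.042,.042) for b in(-.042,.042)])
q=un([(158,118),(328,118),(328,290),(158,290)],6,330,160); P=np.array([p2w(t,*x,.066) for x in q]); print(P.mean(0),np.ptp(P,0))
q=un([(237,330)],6,330,160)[0]; print('handle',p2w(t,*q,.048))
df=np.abs(t['img'].astype(int)-a['img']).max(2)>40
for n,(u,v,w) in dict(jf=(270,243,22),jb=(243,122,18),bar=(336,128,30),bin=(435,175,20),oil=(193,125,14),carton=(110,179,20),wrench=(399,293,30)).items(): print(n,df[v-w:v+w,u-w:u+w].sum())
im=cv2.cvtColor(t['img'],cv2.COLOR_RGB2BGR); cv2.imwrite('pics/t13h.png',cv2.resize(im[115:195,240:325],None,fx=7,fy=7,interpolation=cv2.INTER_CUBIC))
E
```

```text
[[385.1, 207.6], [356.9, 207.9], [384.3, 179.4], [356.2, 179.6]]
[ 0.55503009 -0.27861169  0.066     ] [0.0859484  0.08668871 0.        ]
handle [ 0.49341466 -0.27834031  0.048     ]
jf 0
jb 0
bar 6
bin 1
oil 0
carton 0
wrench 1979
```

View pics/t13h.png

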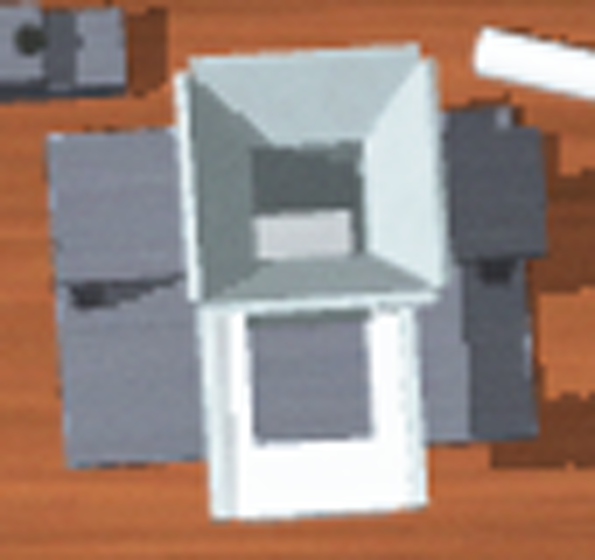

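The cup is upright within 2 mm of the plate's centre, with the gripper well clear. The shutter's window edge sits about 5 mm further shut than at the start. The wrench's pixel difference comes from the arm passing in front of it; in the scene view it lies at (273,170) as before. Handing in.

```bash
python3 - <<'E'
from pl import *
st(); print(r.sign_off())
E
```

```text
27.55 [ 0.4295 -0.2836  0.1761] [ 3.1369e+00 -5.5000e-03 -1.0000e-04] F [ 0.44 -0.55 -0.15] M [ 0.03 -0.01 -0.01] op 0.0602
the job is handed in; nothing more can be done
None
```

The job is done and handed in at about 27.6 s of the 67 s allowed; the sign-off reports no verdict. I gripped the cup by its handle, raised it between the lips and pushed the shutter open. Once the knobs had dropped, I drew the shutter back, set the cup on the right-hand plate and let go.

**Last checks:**
- **Knobs:** the top view shows all four in the cup, and the hopper's shaft is empty.
- **Shutter:** drag was about 4 N until the tool stopped moving at x = 0.4824, where I let the force rise to 10.4 N and then backed off. The image put the window centre at -44 mm against the -46 mm stop. That is within about 2 mm of image error, so I relied on the felt stop.
- **Cup:** it stands within about 2 mm of the plate's centre, with the gripper open and about 150 mm above where it let go.
- **Other things:** the jaws, bar, bin, oil bottle and carton show no change from the first picture.

**Not fully confirmed:**
- **Wrench:** the arm hid part of it in the last top view, so the picture comparison failed there. I only saw by eye that it looked in place in the scene view.
- **Open stop:** I pushed the shutter about 46 mm but never felt a clear rise in force at the open end, so I can't say it touched that stop.

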